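# Flip the length stop over and register a tube in the drilling jig

## Robot

A 6-joint arm with a two-finger parallel gripper is mounted at the origin on the work surface. World frame = base frame: x ahead of the robot, y to its left, z up, the work surface at z = 0. Lengths are in m, angles in rad, forces in N, time in s.
With the tool pointing down it reaches from about 0.425 to 0.95 m from the base axis. Payload 3.5 kg.
Tool frame: the origin (TCP) lies between the finger pads; the fingertips stand 17 mm ahead of it and the grasp point (between the pads) lies 2 mm behind it; z points along the fingers, y is the direction in which the jaws open and shut (so a half turn about z gives the same grasp; the last joint's range is limited). The gripper opens to 85 mm and grips with 20 to 120 N. Pads are 22 mm wide; open, the fingers measure 114 mm over their backs; the gripper's body (76 mm by 85 mm) begins 54 mm behind the grasp point. The pads swing forward as they close: fully open they stand 13 mm farther back than shut.
Start: joints at [-1.453, 0.286, 1.577, -0, 1.279, -0.15], TCP at [0.179, -0.651, 0.248] pointing down, gripper open.
Joint ranges: [-2.77, 2.77], [-0.9, 2.22], [0.21, 2.48], [-1.53, 4.67], [0.24, 2.81], [-2.84, 2.84]. Speed limits (rad/s): [2.79, 2.79, 3.14, 3.14, 3.14, 3.14].

## Interface

Orientations are given as a unit quaternion [x, y, z, w].
In Python, from plant import ctrl gives the robot as it stands.
- The arm moves only by the tool carry_out, never from a script. Its argument "commands" is a list of rows, each an object with "delta_pos": the shift along the tool's x, y, z in m, a list of three; "delta_rot": the turn, a rotation vector about the tool's x, y, z in rad, a list of three; "claw": the opening in per cent of the stroke, from 0 (shut) to 100 (fully open). A call has 1 to 8 rows; each row is the pose to reach, as a shift and turn from the pose measured when the call began, along the tool's axes at that moment; what a row does not reach only later rows make up. A row lasts 1/12 s, in which the tool goes at most 41.7 mm and 7.16 degrees, less where a joint would pass 70% of its speed; a pose out of reach is approached as far as the arm can. A call with a gripper value outside its range is refused whole. The fingers move at their own pace and stop on an object; "force" is the grip in N (left out, the last holds). Time passes only in rows, so rows that repeat a pose let the fingers close. It gives the time, the measured TCP pose, the force and the opening at its end, in the units of the state.
- ctrl.get_state(): the state, without advancing time (a new reading comes with each control period).
- ctrl.read_camera(name): name is "side" or "top" or "wrist"; returns (picture, depth): 480x640x3 uint8, red, green, blue; 480x640 float32, m along the optical axis (not along the pixel's ray), 0 where there is no reading.
- ctrl.camera_info(name): a dict with "fx", "fy", "cx", "cy" (pixels), "rvec" (rotation vector, rad) and "tvec" (3), from world to camera coordinates, as OpenCV has them; the wrist camera has in their place "mount" (4x4, takes a point from camera to tool coordinates, whose origin is the TCP and whose axes are the flange's). Camera axes: x right, y down, z forward; pixel columns grow to the right and rows downward; lengths in m; the calibration is good to about 2 mm. A picture is of the moment at which its call begins: read the wrist's pose just before it. camera_info takes no time and is no camera call.
- ctrl.sign_off(): hands the job in, once; it reports no verdict.
The state is a dict: "time": time; "qpos": joint angles; "dq": joint speeds; "joint_efforts": joint torques, N m; "eef_pos": TCP position; "tcp_rot": TCP orientation; "contact_force": force on the tool from outside, world axes, zero at the start; "wrist_torque": the same for the moment, N m; "opening": opening from 0.0 (shut) to 1.0 (fully open).
Only numpy, scipy, OpenCV 4.12 (cv2) and the standard library are available. Lean on these libraries where they do the work, as an engineer would, in place of code of your own. Each camera call takes 0.05 s, during which the arm holds its last target.

## Task

Get the next tube ready for drilling: push the orange flip stop over from behind so that it drops fully down in front of the fence, then push the square steel tube back flat against the fence and along it until its left end butts against the orange stop. Only push, with the fingers: do not pick the tube up, leave the black stop flipped up, and leave the standing offcut, the jar and the oil bottle where they are.

Things in the scene. Friction and masses are not known exactly. Their poses are not given: they have to be found in the camera images.
- jig: drilling jig fixed to the bench, turned a little about z. Origin at bench height below the fence's front face; +x away from the robot through the fence, +y along the fence to the robot's left. Steel base plate 10 mm thick, x -135 to +75, y -310 to +270 mm. Aluminium fence bar on it: x 0 to 40, y -300 to +260 mm, its top 50 mm above the bench
- bush (a point): centre of the drill bush's top, 77 mm above the bench, at x = -20, y = 0 mm of the jig. The grey bush arm that carries it is 40 mm wide along the fence and overhangs the fence's front face by 38 mm; its underside is 60 mm above the bench, so the tube slides beneath it
- orange_stop: carriage of the orange flip stop, clamped on the fence left of the bush arm (either stop may be the one nearer to it). Axes as the jig's; origin at bench height below the fence's front face, in the arm's mid-plane. Carriage x 4 to 50 mm, y +-20 mm, cheeks and rear rest up to 89 mm above the bench; clamp knob behind, out to x = 72 mm, up to 45 mm above the bench
- orange_pivot (a point): pivot of the orange arm: hinge line along the jig's y, at x = 20 mm of orange_stop, 78 mm above the bench. The arm is an L-shaped orange bar, 12 mm thick (y +-6 mm): 54 mm from the pivot to the bend, then at right angles to the free end. Up: bend points backwards (x 66 mm, 108 mm above the bench), free end highest (162 mm above the bench)
- orange_corner (a point): outer edge of the orange arm's bend, in its mid-plane: the rearmost point of the raised arm, where a push towards the robot (-x of the jig) from behind tips it over
- orange_face (a point): on the orange arm: the point of its right side that the tube butts against, 6 mm right of the arm's mid-plane. When the arm is down it is in front of the fence at x = -25, y = -6 mm of orange_stop, 30 mm above the bench; the hanging leg then fills x -34 to -16 mm and ends 14 mm above the bench
- orange_arm (a joint): angle of the orange arm, rad: 0 = fully down in front of the fence, 2.4 = flipped up and leaning back on its rest. Loose hinge: it balances near 2.0; once pushed forward past about 1.85 it drops down to 0 by its own weight and stays there; about 0.5 N at the bend is enough to push it
- black_stop: carriage of the black flip stop, the same as the orange one but for its black arm, on the same fence; origin and frame as for orange_stop
- black_arm (a joint): angle of the black arm, as for the orange one; it is up (about 2.4) and must stay up
- tube: loose dark square steel tube 40 x 40 mm, 220 mm long, 0.4 to 0.75 kg, lying on the base plate in front of the fence, right of the stops, roughly along the fence. Origin at the centre of its underside (10 mm above the bench); its y axis runs along its length to the robot's left; z up. Pushed flat against the fence, its origin is at x = -20 mm of the jig; 3 to 6 N slide it
- tube_end (a point): centre of the tube's left end face (half-way up, 110 mm along +y from the origin): the end that goes against the stop
- offcut: bystander: short piece of the same tube, 40 x 40 mm, 60 mm tall, standing on the left end of the base plate; origin at the centre of its underside
- jar: bystander: low amber glass jar of paste with a red lid, diameter 72 mm, 65 mm tall, on the bench to the right of the jig; origin at the centre of its underside
- oil: bystander: white cutting-oil bottle with yellow label, diameter 56 mm, 150 mm tall, on the bench to the left of the jig; origin at the centre of its underside
There are look-alikes about, which are no part of the job. What is shaped like the tube but blue or pink is not meant.

How it is judged:
On the way, in this order (a step that is already met when the one before it is completed fails the run):
1. the orange stop is flipped fully down (value of joint orange_arm below 0.06 rad), for 0.2 s.
2. the tube lies against the fence with its end at the orange stop (x of tube in the frame of jig above -0.023 m and y of tube_end in the frame of orange_stop above -0.0085 m), for 0.2 s.
At the end, for the whole second after the job is handed in: the orange arm is fully down (joint under 0.06 rad) and the black one still up; the tube lies flat on the base plate at rest, within 3 mm of the fence and within 0.03 rad of parallel to it, its left end within 2.5 mm of the orange arm's right side (all of step 2 and value of joint orange_arm below 0.06 rad and value of joint black_arm above 2.1 rad and angle between the y axis of tube and the y axis of jig, either way round below 0.03 rad and y of tube_end in the frame of orange_stop below 0 m and angle between tube's own z axis and vertical below 0.03 rad and linear speed of tube below 0.01 m/s); the robot touches nothing.
It fails at once if the tube is lifted or tipped (over 8 mm, 0.15 rad) (height (world z) of tube above 0.018 m or angle between tube's own z axis and vertical above 0.15 rad).
It fails at once if the black stop is flipped (value of joint black_arm below 1.9 rad).
It fails at once if a bystander is moved more than 25 mm or tipped over (distance of any of offcut, jar, oil from where it was at the start of the episode above 0.025 m or angle between any of offcut, jar, oil's own z axis and vertical above 0.3 rad).
It also fails if it takes over 72 s, if anything falls off the work surface, if the arm or the gripper's body presses on something with over 40 N, if the wrist force passes 120 N, or if a joint passes its speed limit or range.

## Working session

There is one attempt and no reset: what is moved stays moved. The work goes in short steps, Python scripts to look and compute and a tool call to move; the robot and the scene stay as the last step left them, time stands still between calls to the robot, and variables do not carry over. Pictures are saved under pics/ and viewed, and the job is handed in when it is done.

Besides the shell and the picture viewer there is one more tool, called by a JSON object that holds its "api" and its "payload", one argument or row to a line. carry_out: Moves the arm, as the interface text tells. Its arguments: {"type":"object","properties":{"commands":{"type":"array"},"force":{"type":"number"}},"required":["commands"]}

```bash
mkdir -p pics
cat > h.py <<'E'
import numpy as np, cv2
from plant import ctrl
from scipy.spatial.transform import Rotation as R
def shot(n,tag):
    s=ctrl.get_state(); im,d=ctrl.read_camera(n)
    cv2.imwrite(f'pics/{tag}.png',im[:,:,::-1]); np.savez(f'pics/{tag}.npz',im=im,d=d,p=s['eef_pos'],q=s['tcp_rot'])
    return im,d
def cam(n,tag=None):
    c=ctrl.camera_info(n);K=np.array([[c['fx'],0,c['cx']],[0,c['fy'],c['cy']],[0,0,1]])
    if 'mount' in c:
        z=np.load(f'pics/{tag}.npz');T=np.eye(4);T[:3,:3]=R.from_quat(z['q']).as_matrix();T[:3,3]=z['p']
        T=T@np.array(c['mount'])
    else:
        M=np.eye(4);M[:3,:3]=R.from_rotvec(np.array(c['rvec']).ravel()).as_matrix();M[:3,3]=np.ravel(c['tvec']);T=np.linalg.inv(M)
    return K,T
def px3(n,tag,u,v,r=1):
    K,T=cam(n,tag);d=np.load(f'pics/{tag}.npz')['d'];w=d[v-r:v+r+1,u-r:u+r+1];w=w[w>0];z=np.median(w) if len(w) else np.nan
    return (T@np.r_[np.linalg.inv(K)@[u,v,1]*z,1])[:3]
def onplane(n,tag,u,v,h):
    K,T=cam(n,tag);r=T[:3,:3]@np.linalg.inv(K)@[u,v,1];o=T[:3,3];return o+r*(h-o[2])/r[2]
def proj(n,tag,p):
    K,T=cam(n,tag);c=np.linalg.inv(T)@np.r_[p,1];q=K@c[:3];return q[:2]/q[2]
def crop(tag,u0,v0,u1,v1,k):
    im=cv2.imread(f'pics/{tag}.png')[v0:v1,u0:u1];cv2.imwrite(f'pics/{tag}_c{u0}_{v0}.png',cv2.resize(im,None,fx=k,fy=k,interpolation=cv2.INTER_CUBIC))
E
python3 - <<'E'
from h import *
for n in ['side','top','wrist']: shot(n,n+'0')
for n in ['side','top']: print(n,cam(n)[1].round(3).tolist(),ctrl.camera_info(n)['fx'])
print(ctrl.camera_info('wrist'));print(ctrl.get_state())
E
```

```text
side [[-0.993, -0.087, 0.08, 0.407], [-0.117, 0.647, -0.754, 1.019], [0.014, -0.758, -0.653, 1.034], [0.0, 0.0, 0.0, 1.0]] 558.3904729742343
top [[0.014, -0.997, 0.074, 0.423], [-1.0, -0.014, 0.007, -0.114], [-0.006, -0.075, -0.997, 1.693], [0.0, 0.0, 0.0, 1.0]] 566.9817890416955
{'fx': 367.2880255008583, 'fy': 367.2880255008583, 'cx': 320.81791570575376, 'cy': 239.82837035412888, 'mount': array([[-4.74372291e-04, -9.52740997e-01, -3.03783422e-01,
         7.80534037e-02],
       [ 9.99999863e-01, -3.84180267e-04, -3.56661776e-04,
        -1.64254673e-03],
       [ 2.23098700e-04, -3.03783549e-01,  9.52741048e-01,
        -1.24676127e-01],
       [ 0.00000000e+00,  0.00000000e+00,  0.00000000e+00,
         1.00000000e+00]])}
{'time': 0.15, 'qpos': array([-1.45301055e+00,  2.87028770e-01,  1.57784186e+00, -4.19394596e-06,
        1.27858395e+00, -1.49973750e-01]), 'dq': array([ 2.73360194e-05, -3.12184536e-03, -3.06313507e-03, -2.56643957e-04,
        1.21439303e-03,  4.39741224e-04]), 'joint_efforts': array([ 1.84673256e-03, -4.06601322e+01, -2.93140286e+01, -8.86614703e-05,
        3.93907801e-03, -6.57205490e-06]), 'eef_pos': array([ 0.17857385, -0.65045652,  0.24721987]), 'tcp_rot': array([ 9.91050972e-01,  1.33480725e-01,  1.29749834e-05, -9.30873561e-04]), 'contact_force': array([ 0.71888062,  0.10035574, -0.75544742]), 'wrist_torque': array([ 0.01754733, -0.00676634,  0.04185968]), 'opening': 0.9993950337646952}
```

View pics/top0.png

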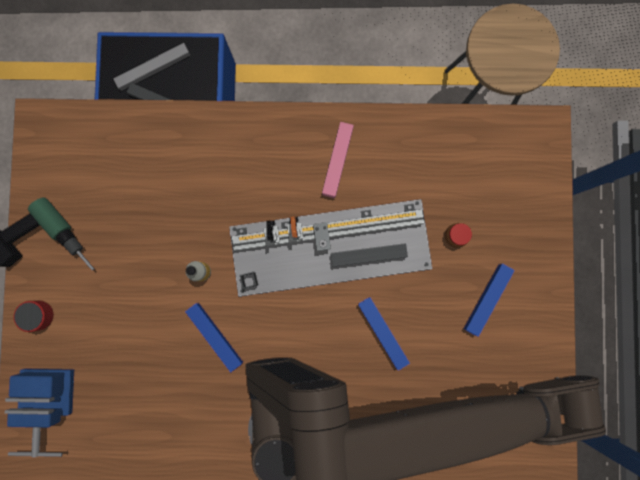

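View pics/side0.png

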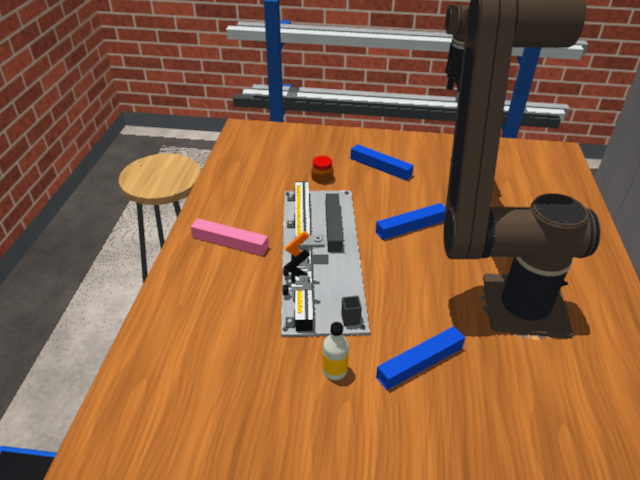

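View pics/wrist0.png

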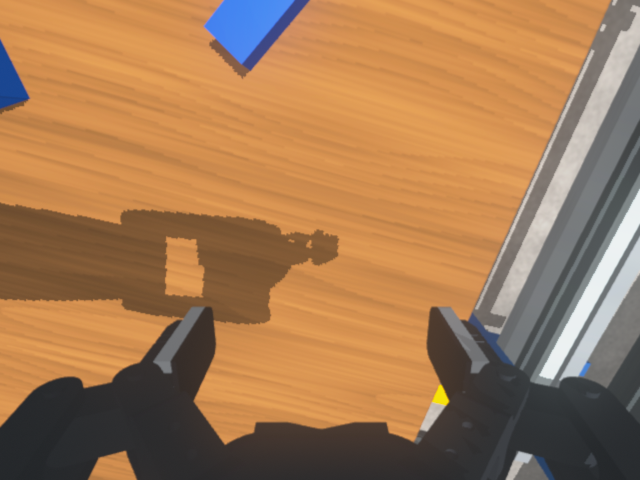

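The top view shows the jig at about (330,248). The dark tube is at (330–408,257), the black stop at (271,231), the orange stop at (294,228) and the bush arm at (321,237). The offcut is at (248,281), the oil at (197,271) and the jar at (459,234). The three blue bars and the pink bar are look-alikes, and the grey bars in the bin are off the jig. The tube is the only dark one on the base plate. Next I'll confirm this in crops.

Run:
```python
from h import *
crop('top0',220,190,440,305,3.6)
crop('side0',260,150,400,350,3)
```

```text
(no output)
```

View pics/top0_c220_190.png

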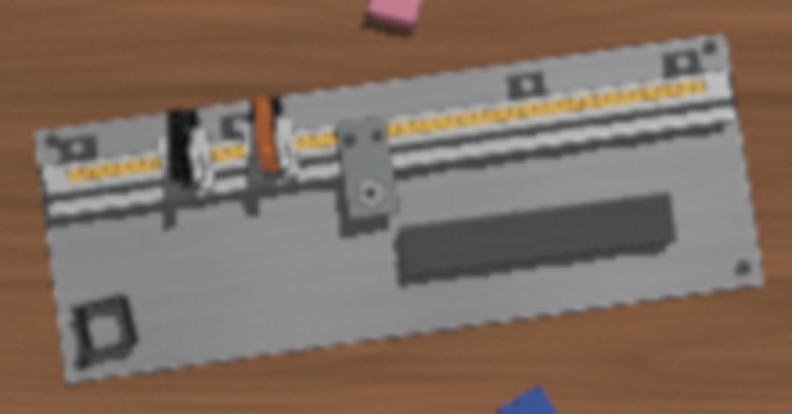

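View pics/side0_c260_150.png

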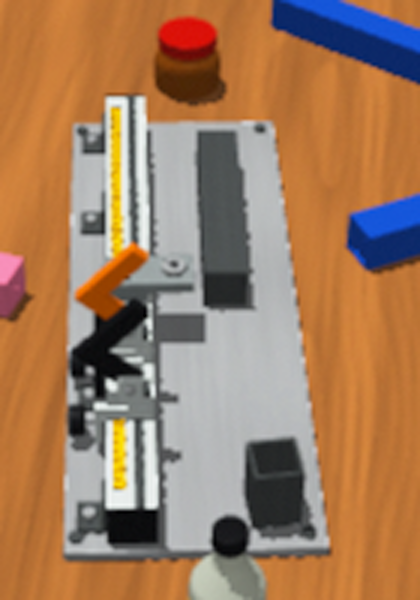

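```bash
cat >> h.py <<'E'
def fit(P,Q): # 2d rigid Q=jig pts -> P world
    P=np.array(P)[:,:2];Q=np.array(Q)[:,:2];a=P-P.mean(0);b=Q-Q.mean(0)
    th=np.arctan2((b[:,0]*a[:,1]-b[:,1]*a[:,0]).sum(),(a*b).sum())
    M=np.array([[np.cos(th),-np.sin(th)],[np.sin(th),np.cos(th)]]);t=P.mean(0)-M@Q.mean(0)
    return th,t,np.abs(P-(Q@M.T+t)).max()
E
python3 - <<'E'
from h import *
f=lambda c:(220+c[0]/3.6,190+c[1]/3.6)
W=[onplane('top','top0',*f(c),.01) for c in [(38,132),(727,36),(762,284),(68,382)]]
Q=[(.075,.27),(.075,-.31),(-.135,-.31),(-.135,.27)]
th,t,e=fit(W,Q);print(np.round(W,3),th,t,e)
# side corners: crop/3+ (260,150)
g=lambda c:(260+c[0]/3,150+c[1]/3)
W2=[onplane('side','side0',*g(c),.01) for c in [(66,552),(74,124),(275,124),(328,550)]]
th2,t2,e2=fit(W2,Q);print(np.round(W2,3),th2,t2,e2)
# heights by depth
for n,tag,u,v in [('top','top0',366,258),('top','top0',294,228),('top','top0',322,243),('side','side0',334,220),('side','side0',298,243),('top','top0',248,281),('top','top0',459,235),('top','top0',199,271)]:
    p=px3(n,tag,u,v);print(n,u,v,p.round(3),end=' ')
    M=np.array([[np.cos(th),-np.sin(th)],[np.sin(th),np.cos(th)]]);print('jig',(M.T@(p[:2]-t)).round(3))
# orange side px
for n,f2,c,h in [('top',f,(264,98),.108),('side',g,(79,294),.108),('top',f,(266,170),.162),('side',g,(138,246),.162),('top',f,(398,285),.05),('top',f,(675,240),.05),('top',f,(670,196),.05),('top',f,(397,232),.05)]:
    p=onplane(n,n+'0',*f2(c),h);print(n,c,p.round(4),'jig',(M.T@(p[:2]-t)).round(4))
E
```

```text
[[ 0.591  0.173  0.01 ]
 [ 0.678 -0.397  0.01 ]
 [ 0.473 -0.426  0.01 ]
 [ 0.385  0.143  0.01 ]] 0.1521282729005745 [ 0.55824031 -0.10236824] 0.002934630832408358
[[ 0.587  0.179  0.01 ]
 [ 0.678 -0.389  0.01 ]
 [ 0.469 -0.418  0.01 ]
 [ 0.383  0.151  0.01 ]] 0.15162225724984915 [ 0.55591752 -0.09498127] 0.003914984548397615
top 366 258 [ 0.501 -0.229  0.047] jig [-0.076 -0.116]
top 294 228 [ 0.576 -0.024  0.148] jig [0.029 0.075]
top 322 243 [ 0.541 -0.101  0.077] jig [-0.017  0.004]
side 334 220 [ 0.506 -0.218  0.049] jig [-0.069 -0.106]
side 298 243 [ 0.577 -0.015  0.129] jig [0.032 0.084]
top 248 281 [0.429 0.117 0.011] jig [-0.094  0.237]
top 459 235 [ 0.57  -0.495  0.065] jig [-0.048 -0.39 ]
top 199 271 [0.455 0.241 0.11 ] jig [-0.05   0.355]
top (264, 98) [ 0.6099 -0.0194  0.108 ] jig [0.0637 0.0742]
side (79, 294) [ 0.6069 -0.0152  0.108 ] jig [0.0613 0.0788]
top (266, 170) [ 0.5491 -0.0251  0.162 ] jig [0.0026 0.0778]
side (138, 246) [ 0.5574 -0.0196  0.162 ] jig [0.0118 0.082 ]
top (398, 285) [ 0.4669 -0.1264  0.05  ] jig [-0.0939 -0.0099]
top (675, 240) [ 0.5062 -0.3489  0.05  ] jig [-0.0888 -0.2358]
top (670, 196) [ 0.5417 -0.3448  0.05  ] jig [-0.0531 -0.2371]
top (397, 232) [ 0.5096 -0.1251  0.05  ] jig [-0.0516 -0.0151]
```

```bash
cat >> h.py <<'E'
import json,os
TH,T0=0.152,np.array([.557,-.0987])
if os.path.exists('jig.json'): TH,T0=json.load(open('jig.json'));T0=np.array(T0)
def J2W(x,y): c,s=np.cos(TH),np.sin(TH);return T0+[c*x-s*y,s*x+c*y]
def W2J(p): c,s=np.cos(TH),np.sin(TH);d=np.array(p[:2])-T0;return np.array([c*d[0]+s*d[1],-s*d[0]+c*d[1]])
def go(x,y,z):
    s=ctrl.get_state();Rm=R.from_quat(s['tcp_rot']);p=s['eef_pos'];w=np.r_[J2W(x,y),z]
    print('t',s['time'],'p',p.round(4),'jig',W2J(p).round(4),'F',np.round(s['contact_force'],1),'open',round(s['opening'],2))
    G=R.from_matrix(np.array([[np.cos(TH),np.sin(TH),0],[np.sin(TH),-np.cos(TH),0],[0,0,-1]]))
    print('dpos',Rm.inv().apply(w-p).round(4),'drot',(Rm.inv()*G).as_rotvec().round(4))
E
python3 - <<'E'
from h import *
go(-.02,.03,.32)
E
```

```text
t 0.15 p [ 0.1786 -0.6505  0.2472] jig [-0.4576 -0.4881] F [ 0.7  0.1 -0.8] open 1.0
dpos [ 0.4945 -0.4642 -0.0718] drot [-0.0019 -0.0002  0.1158]
```

{"api": "carry_out", "payload": {
  "commands": [
    {"delta_pos":[0.01,-0.01,-0.03],"delta_rot":[0,0,0],"claw":0},
    {"delta_pos":[0.495,-0.464,-0.072],"delta_rot":[-0.002,0,0.116],"claw":0},
    {"delta_pos":[0.495,-0.464,-0.072],"delta_rot":[-0.002,0,0.116],"claw":0},
    {"delta_pos":[0.495,-0.464,-0.072],"delta_rot":[-0.002,0,0.116],"claw":0},
    {"delta_pos":[0.495,-0.464,-0.072],"delta_rot":[-0.002,0,0.116],"claw":0},
    {"delta_pos":[0.495,-0.464,-0.072],"delta_rot":[-0.002,0,0.116],"claw":0},
    {"delta_pos":[0.495,-0.464,-0.072],"delta_rot":[-0.002,0,0.116],"claw":0},
    {"delta_pos":[0.495,-0.464,-0.072],"delta_rot":[-0.002,0,0.116],"claw":0}
  ]
}}

```text
time: 0.82
eef_pos: [0.3384, -0.3882, 0.2959]
tcp_rot: [0.997, 0.076, 0.0, -0.0]
contact_force: [0.4, -0.2, -0.2]
opening: -0.001
```

Run:
```python
from h import *
go(-.02,.03,.32)
```

```text
t 0.8167 p [ 0.3384 -0.3882  0.2959] jig [-0.2599 -0.253 ] F [ 0.4 -0.2 -0.2] open -0.0
dpos [ 0.2397 -0.2832 -0.024 ] drot [-0.0002 -0.0002 -0.0007]
```

{"api": "carry_out", "payload": {
  "commands": [
    {"delta_pos":[0.24,-0.283,-0.024],"delta_rot":[0,0,0],"claw":0},
    {"delta_pos":[0.24,-0.283,-0.024],"delta_rot":[0,0,0],"claw":0},
    {"delta_pos":[0.24,-0.283,-0.024],"delta_rot":[0,0,0],"claw":0},
    {"delta_pos":[0.24,-0.283,-0.024],"delta_rot":[0,0,0],"claw":0},
    {"delta_pos":[0.24,-0.283,-0.024],"delta_rot":[0,0,0],"claw":0},
    {"delta_pos":[0.24,-0.283,-0.024],"delta_rot":[0,0,0],"claw":0},
    {"delta_pos":[0.24,-0.283,-0.024],"delta_rot":[0,0,0],"claw":0},
    {"delta_pos":[0.24,-0.283,-0.024],"delta_rot":[0,0,0],"claw":0}
  ]
}}

```text
time: 1.48
eef_pos: [0.5123, -0.1045, 0.3174]
tcp_rot: [0.997, 0.076, 0.0, -0.0]
contact_force: [-0.4, -1.2, 0.6]
opening: 0.001
```

{"api": "carry_out", "payload": {
  "commands": [
    {"delta_pos":[0.0,-0.04,0.0],"delta_rot":[0,0,0],"claw":0},
    {"delta_pos":[0.0,-0.04,0.0],"delta_rot":[0,0,0],"claw":0},
    {"delta_pos":[0.0,-0.04,0.0],"delta_rot":[0,0,0],"claw":0}
  ]
}}

```text
time: 1.73
eef_pos: [0.5061, -0.063, 0.3171]
tcp_rot: [0.997, 0.078, -0.0, -0.0]
contact_force: [0.3, 0.3, -0.4]
opening: -0.003
```

Run:
```python
from h import *
go(-.02,.03,.32)
shot('wrist','w1')
```

```text
t 1.7333 p [ 0.5061 -0.063   0.3171] jig [-0.0449  0.043 ] F [ 0.3  0.3 -0.4] open -0.0
dpos [ 0.0248  0.0131 -0.0029] drot [-0.0001  0.0004  0.0037]
```

View pics/w1.png

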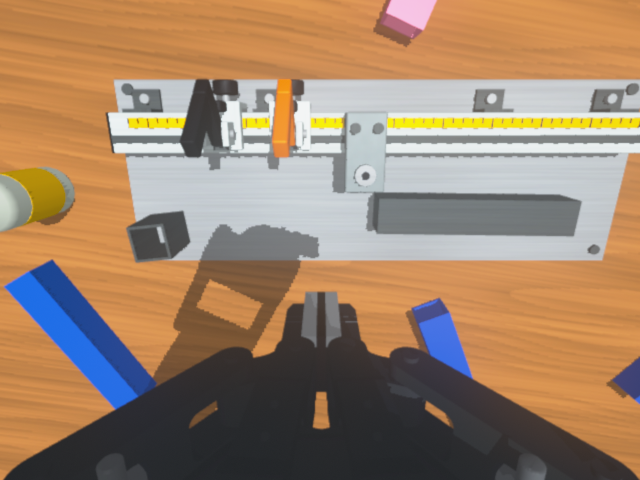

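The wrist view shows the orange arm at (284,80–157), the black arm at (198,80–157) and the bush at (366,176). The tube's top face spans (375–580, 194–238). I'll enlarge it for measurement.

Run:
```python
from h import *
crop('w1',100,70,400,270,2.6)
crop('w1',360,70,640,270,2.8)
```

```text
(no output)
```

View pics/w1_c100_70.png

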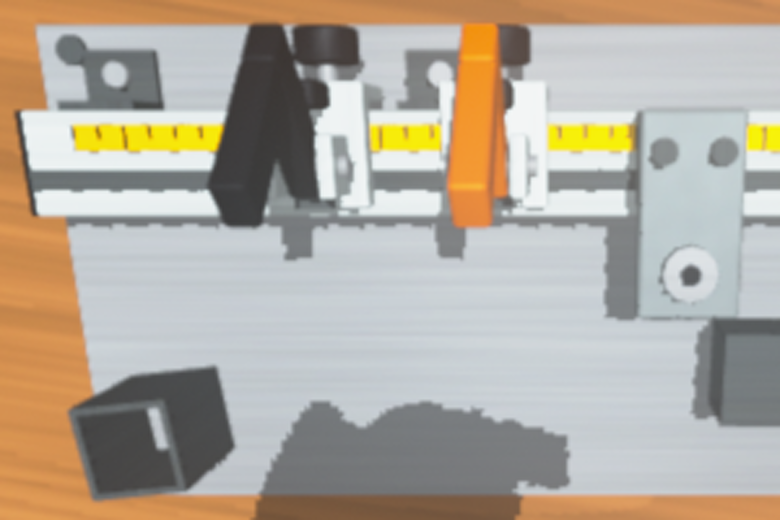

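View pics/w1_c360_70.png

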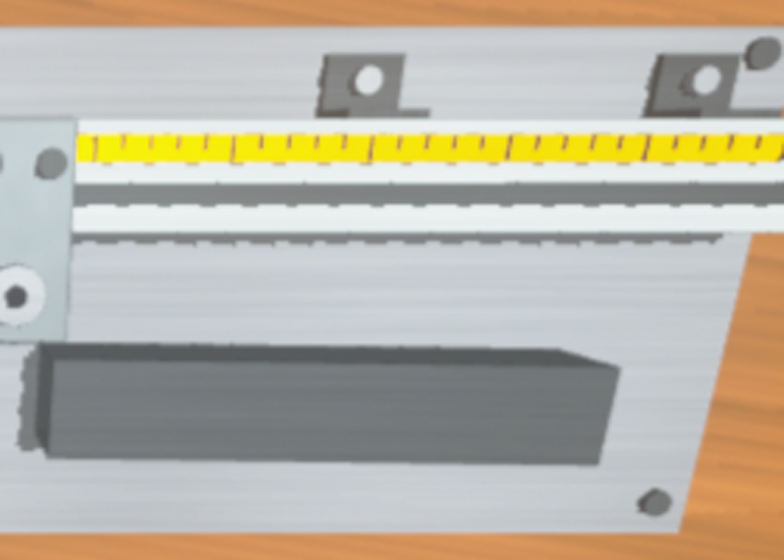

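Run:
```python
from h import *
import h
A=lambda u,v:(100+u/2.6,70+v/2.6)
B=lambda u,v:(360+u/2.8,70+v/2.8)
o=lambda p,z:onplane('wrist','w1',*p,z)
P=[o(A(37,215),.05),o(A(18,111),.05),o(A(690,274),.077),o(A(38,25),.01),o(B(679,532),.01)]
Q=[(0,.26),(.04,.26),(-.02,0),(.075,.27),(-.135,-.31)]
th,t,e=fit(P,Q);print(th,t,e)
json.dump([float(th),t.tolist()],open('jig.json','w'));h.TH,h.T0=th,t
print('res',[ (W2J(p)-q).round(4).tolist() for p,q in zip(P,Q)])
for nm,p,z in [('bendL',A(462,24),.108),('bendR',A(497,24),.108),('freeL',A(450,224),.155),('freeR',A(492,226),.155),('blkbendL',A(250,24),.108),('blkbendR',A(285,24),.108),
 ('tBL',B(52,360),.05),('tBR',B(620,368),.05),('tFR',B(599,465),.05),('tFL',B(46,458),.05)]: print(nm,W2J(o(p,z)).round(4))
for u,v in [(284,110),(366,185),(470,215),(284,85),(284,145)]:
    p=px3('wrist','w1',u,v);print(u,v,p.round(4),W2J(p).round(4))
# triangulate orange bend & tube front-left corner: wrist + side
def tri(a,b):
    Ls=[]
    for n,tag,px in (a,b):
        K,T=cam(n,tag);d=T[:3,:3]@np.linalg.inv(K)@[*px,1];Ls.append((T[:3,3],d/np.linalg.norm(d)))
    M=sum(np.eye(3)-np.outer(d,d) for _,d in Ls);v=sum((np.eye(3)-np.outer(d,d))@q for q,d in Ls);return np.linalg.solve(M,v)
S=lambda u,v:(260+u/3,150+v/3)
for a,b in [((462,24),(79,294)),((450,224),(138,246))]:
    p=tri(('wrist','w1',A(*a)),('side','side0',S(*b)));print('tri',p.round(4),W2J(p).round(4))
p=tri(('wrist','w1',B(46,458)),('side','side0',S(250,272)));print('tube FL',p.round(4),W2J(p).round(4))
```

```text
0.15589603009898306 [ 0.56013421 -0.09795954] 0.00200685090680941
res [[0.0003, -0.0002], [-0.0004, 0.0004], [0.0003, 0.0007], [-0.0005, -0.0019], [0.0004, 0.0011]]
bendL [0.0646 0.0808]
bendR [0.0646 0.0695]
freeL [0.0056 0.0812]
freeR [0.005  0.0688]
blkbendL [0.0646 0.149 ]
blkbendR [0.0646 0.1378]
tBL [-0.0483 -0.0177]
tBR [-0.0516 -0.2376]
tFR [-0.0908 -0.2377]
tFL [-0.0878 -0.0172]
284 110 [ 0.5876 -0.0191  0.136 ] [0.0394 0.0736]
366 185 [ 0.5312 -0.1029  0.0761] [-0.0294 -0.0003]
470 215 [ 0.5126 -0.2261  0.0489] [-0.0669 -0.1192]
284 85 [ 0.6073 -0.0146  0.1141] [0.0596 0.0751]
284 145 [ 0.5628 -0.0244  0.1581] [0.014  0.0723]
tri [ 0.6083 -0.0091  0.1134] [0.0614 0.0803]
tri [ 0.5556 -0.0176  0.164 ] [0.0079 0.0801]
tube FL [ 0.4735 -0.1296  0.049 ] [-0.0905 -0.0178]
```

The residuals are at most 2 mm. The heights from depth and triangulation are bend 0.113, free end 0.164, tube top 0.049 and bush 0.076, which all match the text. In jig coordinates, orange is at y=0.075, black at y=0.1435, and the tube's centre is at (-0.070,-0.1275). Now I'll move behind the orange arm.

Run:
```python
from h import *
go(.108,.075,.30);go(.108,.075,.117)
```

```text
t 1.7833 p [ 0.5061 -0.0644  0.3172] jig [-0.0481  0.0416] F [ 0.4 -0.1  1.1] open 0.0
dpos [ 0.156  -0.0338  0.0171] drot [ 0.0003  0.0002 -0.0025]
t 1.7833 p [ 0.5061 -0.0644  0.3172] jig [-0.0481  0.0416] F [ 0.4 -0.1  1.1] open 0.0
dpos [ 0.1561 -0.0339  0.2001] drot [ 0.0003  0.0002 -0.0025]
```

{"api": "carry_out", "payload": {
  "commands": [
    {"delta_pos":[0.04,-0.009,0.0],"delta_rot":[0,0,-0.002],"claw":0},
    {"delta_pos":[0.08,-0.018,0.0],"delta_rot":[0,0,-0.002],"claw":0},
    {"delta_pos":[0.12,-0.026,0.01],"delta_rot":[0,0,-0.002],"claw":0},
    {"delta_pos":[0.156,-0.034,0.017],"delta_rot":[0,0,-0.002],"claw":0},
    {"delta_pos":[0.156,-0.034,0.017],"delta_rot":[0,0,-0.002],"claw":0},
    {"delta_pos":[0.156,-0.034,0.05],"delta_rot":[0,0,-0.002],"claw":0},
    {"delta_pos":[0.156,-0.034,0.09],"delta_rot":[0,0,-0.002],"claw":0},
    {"delta_pos":[0.156,-0.034,0.09],"delta_rot":[0,0,-0.002],"claw":0}
  ]
}}

```text
time: 2.45
eef_pos: [0.6504, -0.0083, 0.2172]
tcp_rot: [0.997, 0.076, -0.008, -0.002]
contact_force: [-0.7, 0.1, -2.0]
opening: 0.002
```

Run:
```python
from h import *
go(.108,.075,.117)
```

```text
t 2.45 p [ 0.6504 -0.0083  0.2172] jig [0.1031 0.0745] F [-0.7  0.1 -2. ] open 0.0
dpos [ 0.0065 -0.      0.1001] drot [-0.0046  0.0162 -0.0028]
```

{"api": "carry_out", "payload": {
  "commands": [
    {"delta_pos":[0.006,0,0.03],"delta_rot":[-0.004,0.016,-0.003],"claw":0},
    {"delta_pos":[0.006,0,0.06],"delta_rot":[-0.004,0.016,-0.003],"claw":0},
    {"delta_pos":[0.006,0,0.085],"delta_rot":[-0.004,0.016,-0.003],"claw":0},
    {"delta_pos":[0.006,0,0.1],"delta_rot":[-0.004,0.016,-0.003],"claw":0},
    {"delta_pos":[0.006,0,0.1],"delta_rot":[-0.004,0.016,-0.003],"claw":0},
    {"delta_pos":[0.006,0,0.1],"delta_rot":[-0.004,0.016,-0.003],"claw":0}
  ]
}}

```text
time: 2.95
eef_pos: [0.6546, -0.0085, 0.1179]
tcp_rot: [0.997, 0.077, -0.0, -0.0]
contact_force: [-0.2, 0.1, 1.2]
opening: -0.002
```

Run:
```python
from h import *
go(.045,.075,.117)
shot('side','s2');crop('s2',230,130,410,330,3)
```

```text
t 2.95 p [ 0.6546 -0.0085  0.1179] jig [0.1073 0.0737] F [-0.2  0.1  1.2] open -0.0
dpos [-0.0623 -0.0012  0.0009] drot [-0.0005  0.0008 -0.0014]
```

View pics/s2_c230_130.png

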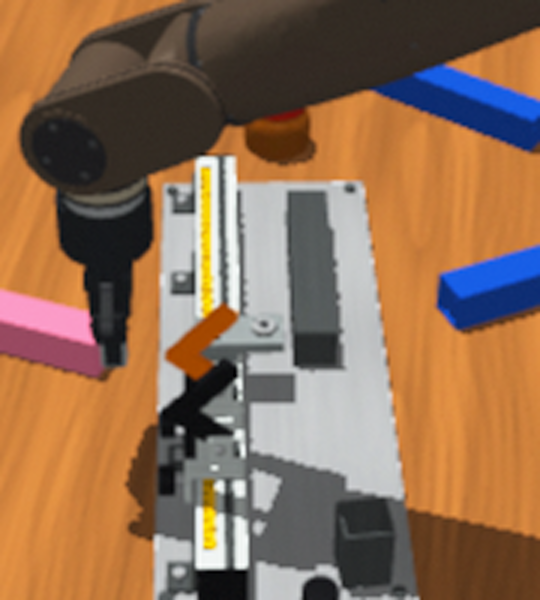

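The side crop shows the shut fingertips at (113,360), behind the orange bend at (168,355) and level with it. The black stop is clear. Pushing now.

{"api": "carry_out", "payload": {
  "commands": [
    {"delta_pos":[-0.015,-0.001,0.001],"delta_rot":[0,0,0],"claw":0},
    {"delta_pos":[-0.025,-0.001,0.001],"delta_rot":[0,0,0],"claw":0},
    {"delta_pos":[-0.033,-0.001,0.001],"delta_rot":[0,0,0],"claw":0},
    {"delta_pos":[-0.041,-0.001,0.001],"delta_rot":[0,0,0],"claw":0},
    {"delta_pos":[-0.049,-0.001,0.001],"delta_rot":[0,0,0],"claw":0},
    {"delta_pos":[-0.056,-0.001,0.001],"delta_rot":[0,0,0],"claw":0},
    {"delta_pos":[-0.062,-0.001,0.001],"delta_rot":[0,0,0],"claw":0},
    {"delta_pos":[-0.062,-0.001,0.001],"delta_rot":[0,0,0],"claw":0}
  ]
}}

```text
time: 3.67
eef_pos: [0.5927, -0.0172, 0.1181]
tcp_rot: [0.997, 0.077, 0.0, 0.0]
contact_force: [0.2, -0.4, -1.1]
opening: -0.002
```

{"api": "carry_out", "payload": {
  "commands": [
    {"delta_pos":[0.05,0,-0.01],"delta_rot":[0,0,0],"claw":0},
    {"delta_pos":[0.05,0,-0.02],"delta_rot":[0,0,0],"claw":0},
    {"delta_pos":[0.05,0,-0.06],"delta_rot":[0,0,0],"claw":0},
    {"delta_pos":[0.05,0,-0.1],"delta_rot":[0,0,0],"claw":0},
    {"delta_pos":[0.05,0,-0.14],"delta_rot":[0,0,0],"claw":0},
    {"delta_pos":[0.05,0,-0.16],"delta_rot":[0,0,0],"claw":0},
    {"delta_pos":[0.05,0,-0.16],"delta_rot":[0,0,0],"claw":0}
  ]
}}

```text
time: 4.25
eef_pos: [0.6446, -0.01, 0.2856]
tcp_rot: [0.997, 0.077, 0.006, 0.001]
contact_force: [0.3, -0.5, 0.1]
opening: -0.004
```

Run:
```python
from h import *
go(-.15,-.1275,.25)
shot('side','s3');crop('s3',230,130,410,330,3)
```

```text
t 4.25 p [ 0.6446 -0.01    0.2856] jig [0.0971 0.0738] F [ 0.3 -0.5  0.1] open -0.0
dpos [-0.2472  0.2015  0.0336] drot [ 0.0038 -0.0109 -0.0014]
```

View pics/s3_c230_130.png

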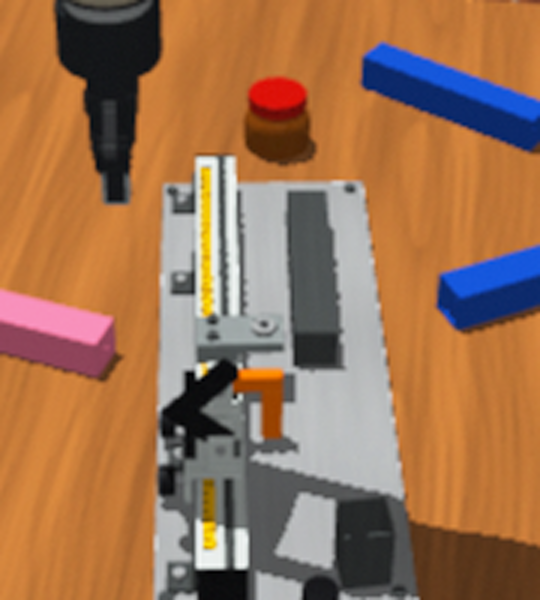

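The orange arm now hangs down at (270,405) and the black arm is still up at (200,390). Next I'll open the jaws in front of the tube, for a two-point push.

Run:
```python
from h import *
go(-.125,-.1275,.25)
for c in [(360,298),(372,297),(408,366)]: print(W2J(onplane('top','top0',*c,.04)).round(3))
```

```text
t 4.3 p [ 0.6433 -0.0098  0.2818] jig [0.0959 0.0742] F [-0.2  0.1 -0.2] open -0.0
dpos [-0.2208  0.202   0.0309] drot [ 0.0021 -0.0059 -0.0014]
[-0.191 -0.086]
[-0.193 -0.121]
[-0.403 -0.195]
```

{"api": "carry_out", "payload": {
  "commands": [
    {"delta_pos":[-0.22,0.202,0.0],"delta_rot":[0,-0.005,-0.001],"claw":100},
    {"delta_pos":[-0.22,0.202,0.0],"delta_rot":[0,-0.005,-0.001],"claw":100},
    {"delta_pos":[-0.22,0.202,0.0],"delta_rot":[0,-0.005,-0.001],"claw":100},
    {"delta_pos":[-0.22,0.202,0.0],"delta_rot":[0,-0.005,-0.001],"claw":100},
    {"delta_pos":[-0.22,0.202,0.03],"delta_rot":[0,-0.005,-0.001],"claw":100},
    {"delta_pos":[-0.22,0.202,0.03],"delta_rot":[0,-0.005,-0.001],"claw":100},
    {"delta_pos":[-0.22,0.202,0.03],"delta_rot":[0,-0.005,-0.001],"claw":100},
    {"delta_pos":[-0.22,0.202,0.03],"delta_rot":[0,-0.005,-0.001],"claw":100}
  ]
}}

```text
time: 4.97
eef_pos: [0.4525, -0.2454, 0.2463]
tcp_rot: [0.997, 0.075, -0.003, -0.001]
contact_force: [-0.5, 0.1, -0.4]
opening: 1.0
```

Run:
```python
from h import *
go(-.125,-.1275,.10)
```

```text
t 4.9667 p [ 0.4525 -0.2454  0.2463] jig [-0.1292 -0.129 ] F [-0.5  0.1 -0.4] open 1.0
dpos [ 0.0051 -0.0011  0.1463] drot [-0.0024  0.0059 -0.005 ]
```

{"api": "carry_out", "payload": {
  "commands": [
    {"delta_pos":[0.005,-0.001,0.04],"delta_rot":[-0.002,0.006,-0.005],"claw":100},
    {"delta_pos":[0.005,-0.001,0.08],"delta_rot":[-0.002,0.006,-0.005],"claw":100},
    {"delta_pos":[0.005,-0.001,0.12],"delta_rot":[-0.002,0.006,-0.005],"claw":100},
    {"delta_pos":[0.005,-0.001,0.16],"delta_rot":[-0.002,0.006,-0.005],"claw":100},
    {"delta_pos":[0.005,-0.001,0.185],"delta_rot":[-0.002,0.006,-0.005],"claw":100},
    {"delta_pos":[0.005,-0.001,0.195],"delta_rot":[-0.002,0.006,-0.005],"claw":100},
    {"delta_pos":[0.005,-0.001,0.195],"delta_rot":[-0.002,0.006,-0.005],"claw":100},
    {"delta_pos":[0.005,-0.001,0.195],"delta_rot":[-0.002,0.006,-0.005],"claw":100}
  ]
}}

```text
time: 5.63
eef_pos: [0.4561, -0.2431, 0.051]
tcp_rot: [0.997, 0.078, -0.0, -0.001]
contact_force: [-0.1, -1.1, 0.6]
opening: 0.996
```

Run:
```python
from h import *
go(-.125,-.1275,.028)
shot('wrist','w4');shot('side','s4');crop('s4',230,130,410,330,3)
```

```text
t 5.6333 p [ 0.4561 -0.2431  0.051 ] jig [-0.1253 -0.1272] F [-0.1 -1.1  0.6] open 1.0
dpos [0.0004 0.0003 0.023 ] drot [-0.0014  0.0008  0.0002]
```

View pics/w4.png

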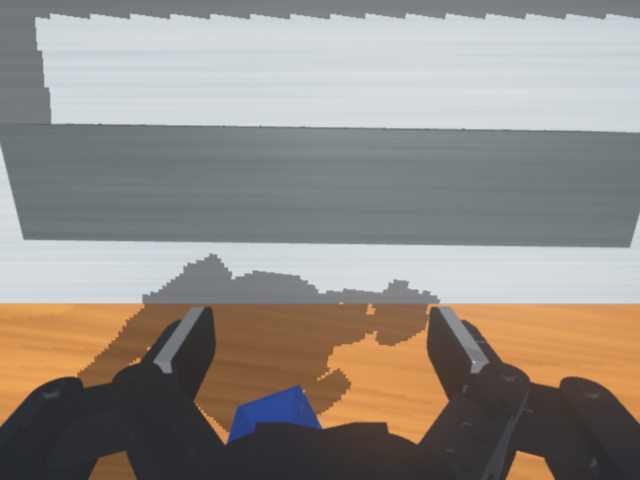

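View pics/s4_c230_130.png

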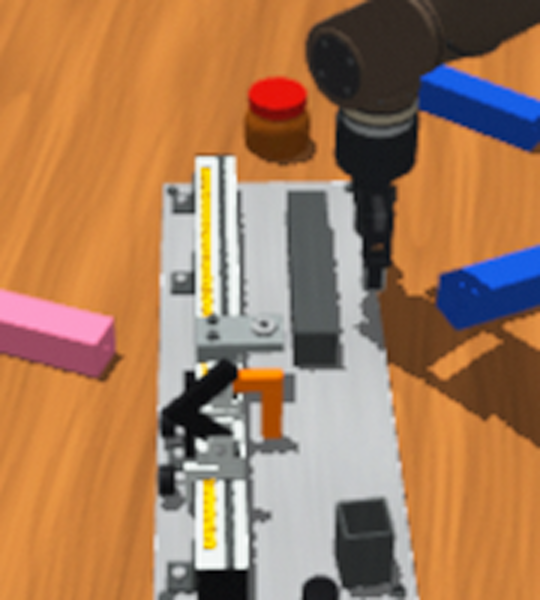

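The wrist view shows the open fingers at (200,330) and (445,330), centred on the tube at (23–631,242). I'll lower and push slowly.

{"api": "carry_out", "payload": {
  "commands": [
    {"delta_pos":[0,0,0.012],"delta_rot":[-0.001,0.001,0],"claw":100},
    {"delta_pos":[0,0,0.023],"delta_rot":[-0.001,0.001,0],"claw":100},
    {"delta_pos":[0.005,0,0.023],"delta_rot":[-0.001,0.001,0],"claw":100},
    {"delta_pos":[0.012,0,0.023],"delta_rot":[-0.001,0.001,0],"claw":100},
    {"delta_pos":[0.018,0,0.023],"delta_rot":[-0.001,0.001,0],"claw":100},
    {"delta_pos":[0.024,0,0.023],"delta_rot":[-0.001,0.001,0],"claw":100},
    {"delta_pos":[0.03,0,0.023],"delta_rot":[-0.001,0.001,0],"claw":100},
    {"delta_pos":[0.036,0,0.023],"delta_rot":[-0.001,0.001,0],"claw":100}
  ]
}}

```text
time: 6.4
eef_pos: [0.4928, -0.2388, 0.0306]
tcp_rot: [0.997, 0.079, 0.0, 0.001]
contact_force: [-6.0, -0.5, 3.6]
opening: 0.996
```

Run:
```python
from h import *
go(-.056,-.1275,.028)
```

```text
t 6.4 p [ 0.4928 -0.2388  0.0306] jig [-0.0884 -0.1287] F [-6.  -0.5  3.6] open 1.0
dpos [ 0.0324 -0.0012  0.0026] drot [ 0.0027 -0.0001  0.0015]
```

{"api": "carry_out", "payload": {
  "commands": [
    {"delta_pos":[0.005,-0.001,0.0],"delta_rot":[0.002,0,0.001],"claw":100},
    {"delta_pos":[0.01,-0.001,0.0],"delta_rot":[0.002,0,0.001],"claw":100},
    {"delta_pos":[0.015,-0.001,0.0],"delta_rot":[0.002,0,0.001],"claw":100},
    {"delta_pos":[0.02,-0.001,0.0],"delta_rot":[0.002,0,0.001],"claw":100},
    {"delta_pos":[0.025,-0.001,0.0],"delta_rot":[0.002,0,0.001],"claw":100},
    {"delta_pos":[0.03,-0.001,0.0],"delta_rot":[0.002,0,0.001],"claw":100},
    {"delta_pos":[0.03,-0.001,0.0],"delta_rot":[0.002,0,0.001],"claw":100}
  ]
}}

```text
time: 6.98
eef_pos: [0.523, -0.2329, 0.0307]
tcp_rot: [0.997, 0.078, 0.0, 0.0]
contact_force: [-1.6, -0.2, 1.7]
opening: 1.001
```

Run:
```python
from h import *
go(-.05,-.1275,.028)
shot('wrist','w5')
```

```text
t 6.9833 p [ 0.523  -0.2329  0.0307] jig [-0.0577 -0.1276] F [-1.6 -0.2  1.7] open 1.0
dpos [ 0.0077 -0.0001  0.0027] drot [ 0.0007 -0.0003  0.001 ]
```

View pics/w5.png

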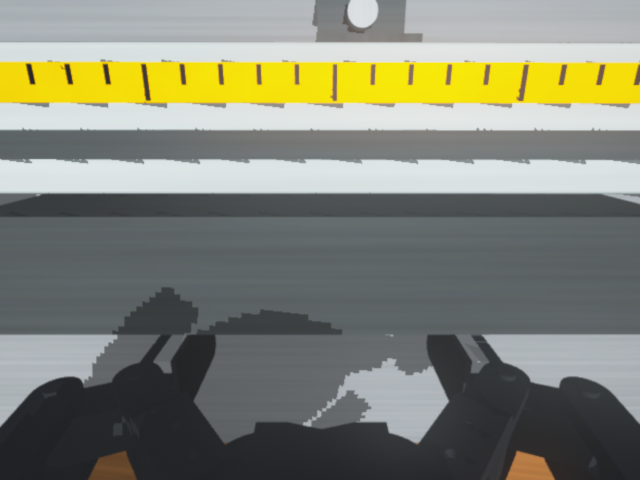

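The fence's top edge is at row 193 and the tube's back edge at row 216, parallel. At about 2.95 px/mm the gap is roughly 7.5 mm. Continuing.

{"api": "carry_out", "payload": {
  "commands": [
    {"delta_pos":[0.003,0,0.0],"delta_rot":[0,0,0.001],"claw":100},
    {"delta_pos":[0.006,0,0.0],"delta_rot":[0,0,0.001],"claw":100},
    {"delta_pos":[0.008,0,0.0],"delta_rot":[0,0,0.001],"claw":100},
    {"delta_pos":[0.009,0,0.0],"delta_rot":[0,0,0.001],"claw":100},
    {"delta_pos":[0.009,0,0.0],"delta_rot":[0,0,0.001],"claw":100}
  ]
}}

```text
time: 7.45
eef_pos: [0.5297, -0.2317, 0.0306]
tcp_rot: [0.997, 0.078, -0.003, -0.0]
contact_force: [-10.7, -2.3, 6.1]
opening: 0.999
```

Run:
```python
from h import *
go(-.05,-.1275,.028)
shot('wrist','w6')
im=cv2.imread('pics/w6.png');cv2.imwrite('pics/w6c.png',cv2.resize(im[170:240],None,fx=1.25,fy=5))
```

```text
t 7.45 p [ 0.5297 -0.2317  0.0306] jig [-0.0508 -0.1274] F [-10.7  -2.3   6.1] open 1.0
dpos [0.0008 0.0001 0.0026] drot [-0.0009  0.0052  0.0004]
```

View pics/w6c.png

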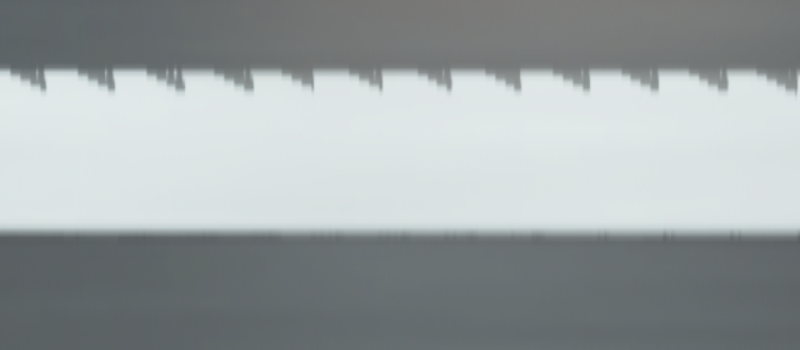

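The tube is flush with the fence along its visible length, and the wrist force is 10.7 N. I'll back off and go round to its right end.

{"api": "carry_out", "payload": {
  "commands": [
    {"delta_pos":[-0.03,0,0.0],"delta_rot":[0,0,0],"claw":100},
    {"delta_pos":[-0.03,0,-0.01],"delta_rot":[0,0,0],"claw":100},
    {"delta_pos":[-0.03,0,-0.05],"delta_rot":[0,0,0],"claw":100},
    {"delta_pos":[-0.03,0,-0.09],"delta_rot":[0,0,0],"claw":100},
    {"delta_pos":[-0.03,0,-0.12],"delta_rot":[0,0,0],"claw":50},
    {"delta_pos":[0.01,0.03,-0.12],"delta_rot":[0,0,0],"claw":0},
    {"delta_pos":[0.03,0.06,-0.12],"delta_rot":[0,0,0],"claw":0},
    {"delta_pos":[0.03,0.06,-0.12],"delta_rot":[0,0,0],"claw":0}
  ]
}}

```text
time: 8.17
eef_pos: [0.5741, -0.2902, 0.1521]
tcp_rot: [0.997, 0.078, 0.001, 0.002]
contact_force: [0.2, -0.6, -0.0]
opening: 0.457
```

Run:
```python
from h import *
go(-.02,-.288,.15)
shot('wrist','w7')
```

```text
t 8.1667 p [ 0.5741 -0.2902  0.1521] jig [-0.016  -0.1921] F [ 0.2 -0.6 -0. ] open 0.46
dpos [-0.0039  0.0959  0.0025] drot [ 0.0049 -0.0019 -0.0006]
```

View pics/w7.png

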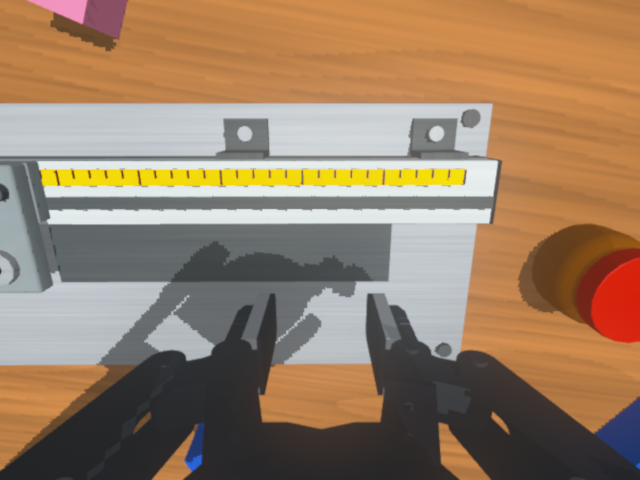

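The tube lies along the fence with its right end at column 390 (rows 223–281).

{"api": "carry_out", "payload": {
  "commands": [
    {"delta_pos":[-0.004,0.035,0.0],"delta_rot":[0.004,-0.001,0],"claw":0},
    {"delta_pos":[-0.004,0.07,0.0],"delta_rot":[0.004,-0.001,0],"claw":0},
    {"delta_pos":[-0.004,0.096,0.0],"delta_rot":[0.004,-0.001,0],"claw":0},
    {"delta_pos":[-0.004,0.096,0.0],"delta_rot":[0.004,-0.001,0],"claw":0},
    {"delta_pos":[-0.004,0.096,0.0],"delta_rot":[0.004,-0.001,0],"claw":0},
    {"delta_pos":[-0.004,0.096,0.03],"delta_rot":[0.004,-0.001,0],"claw":0},
    {"delta_pos":[-0.004,0.096,0.05],"delta_rot":[0.004,-0.001,0],"claw":0},
    {"delta_pos":[-0.004,0.096,0.05],"delta_rot":[0.004,-0.001,0],"claw":0}
  ]
}}

```text
time: 8.88
eef_pos: [0.5803, -0.3797, 0.0954]
tcp_rot: [0.997, 0.078, -0.005, -0.005]
contact_force: [-1.2, 0.8, -0.4]
opening: -0.003
```

Run:
```python
from h import *
print([W2J(onplane('wrist','w7',*p,.05)).round(4) for p in [(391,223),(389,281),(62,281)]])
go(-.021,-.288,.044)
shot('wrist','w8')
```

```text
[array([ 0.0009, -0.2357]), array([-0.0394, -0.2366]), array([-0.0387, -0.0176])]
t 8.8833 p [ 0.5803 -0.3797  0.0954] jig [-0.0238 -0.2815] F [-1.2  0.8 -0.4] open -0.0
dpos [0.0033 0.0071 0.0513] drot [-0.0114  0.0086  0.0003]
```

View pics/w8.png

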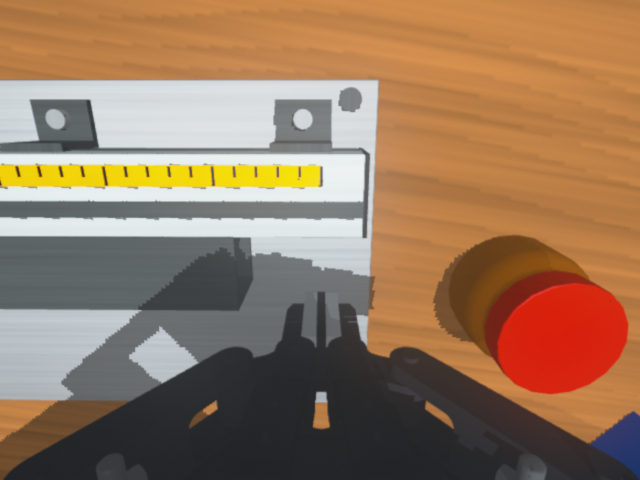

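The shut fingers at (320,300) are right of the tube's end at (250,270) and clear of the jar. I'll lower and then push along the fence.

{"api": "carry_out", "payload": {
  "commands": [
    {"delta_pos":[0.003,0.006,0.02],"delta_rot":[-0.01,0.008,0],"claw":0},
    {"delta_pos":[0.003,0.006,0.04],"delta_rot":[-0.01,0.008,0],"claw":0},
    {"delta_pos":[0.003,0.006,0.051],"delta_rot":[-0.01,0.008,0],"claw":0},
    {"delta_pos":[0.003,0.006,0.051],"delta_rot":[-0.01,0.008,0],"claw":0},
    {"delta_pos":[0.003,0.006,0.051],"delta_rot":[-0.01,0.008,0],"claw":0}
  ]
}}

```text
time: 9.35
eef_pos: [0.585, -0.3852, 0.0472]
tcp_rot: [0.997, 0.078, 0.001, 0.0]
contact_force: [1.1, -0.5, 0.4]
opening: 0.002
```

Run:
```python
from h import *
go(-.021,-.18,.044)
```

```text
t 9.35 p [ 0.585  -0.3852  0.0472] jig [-0.02   -0.2876] F [ 1.1 -0.5  0.4] open 0.0
dpos [-0.0009 -0.1076  0.0031] drot [ 0.0009 -0.0015  0.0009]
```

{"api": "carry_out", "payload": {
  "commands": [
    {"delta_pos":[-0.001,-0.015,0.003],"delta_rot":[0,0,0],"claw":0},
    {"delta_pos":[-0.001,-0.025,0.003],"delta_rot":[0,0,0],"claw":0},
    {"delta_pos":[-0.001,-0.033,0.003],"delta_rot":[0,0,0],"claw":0},
    {"delta_pos":[-0.001,-0.041,0.003],"delta_rot":[0,0,0],"claw":0},
    {"delta_pos":[-0.001,-0.049,0.003],"delta_rot":[0,0,0],"claw":0},
    {"delta_pos":[-0.001,-0.057,0.003],"delta_rot":[0,0,0],"claw":0},
    {"delta_pos":[-0.001,-0.065,0.003],"delta_rot":[0,0,0],"claw":0},
    {"delta_pos":[-0.001,-0.073,0.003],"delta_rot":[0,0,0],"claw":0}
  ]
}}

```text
time: 10.02
eef_pos: [0.5735, -0.3143, 0.0458]
tcp_rot: [0.997, 0.078, 0.002, 0.002]
contact_force: [0.6, -5.6, 1.4]
opening: -0.0
```

Run:
```python
from h import *
go(-.021,-.18,.044)
shot('wrist','w9')
```

```text
t 10.0167 p [ 0.5735 -0.3143  0.0458] jig [-0.0204 -0.2158] F [ 0.6 -5.6  1.4] open -0.0
dpos [-0.0006 -0.0358  0.0016] drot [ 0.0051 -0.0038  0.001 ]
```

View pics/w9.png

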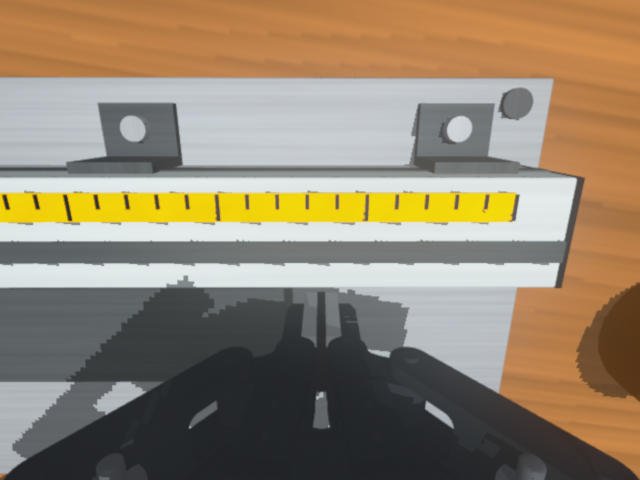

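The tube is sliding flush along the fence at about 5.6 N.

{"api": "carry_out", "payload": {
  "commands": [
    {"delta_pos":[0,-0.008,0.001],"delta_rot":[0.004,-0.003,0.001],"claw":0},
    {"delta_pos":[0,-0.016,0.001],"delta_rot":[0.004,-0.003,0.001],"claw":0},
    {"delta_pos":[0,-0.024,0.001],"delta_rot":[0.004,-0.003,0.001],"claw":0},
    {"delta_pos":[0,-0.032,0.001],"delta_rot":[0.004,-0.003,0.001],"claw":0},
    {"delta_pos":[0,-0.036,0.001],"delta_rot":[0.004,-0.003,0.001],"claw":0},
    {"delta_pos":[0,-0.036,0.001],"delta_rot":[0.004,-0.003,0.001],"claw":0}
  ]
}}

```text
time: 10.57
eef_pos: [0.5678, -0.277, 0.0452]
tcp_rot: [0.997, 0.078, 0.0, -0.0]
contact_force: [-1.0, -3.4, 2.4]
opening: 0.002
```

Run:
```python
from h import *
go(-.021,-.1655,.044)
shot('side','s10');shot('wrist','w10');crop('s10',280,200,360,290,7)
```

```text
t 10.5667 p [ 0.5678 -0.277   0.0452] jig [-0.0202 -0.178 ] F [-1.  -3.4  2.4] open 0.0
dpos [-0.0008 -0.0125  0.0012] drot [-0.0003 -0.0005  0.0009]
```

View pics/s10_c280_200.png

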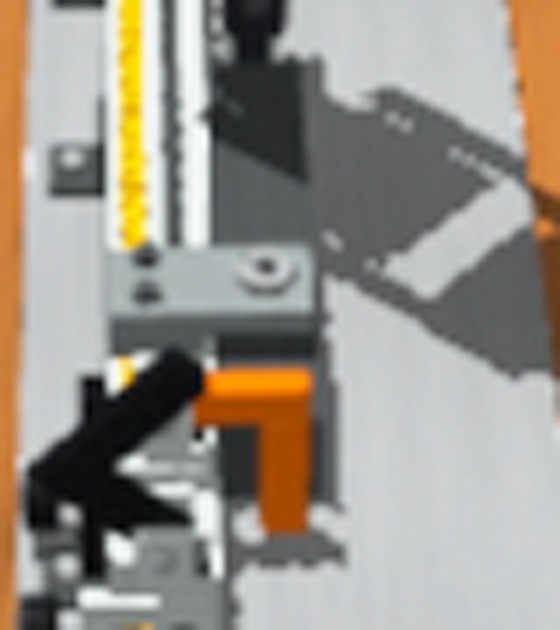

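View pics/w10.png

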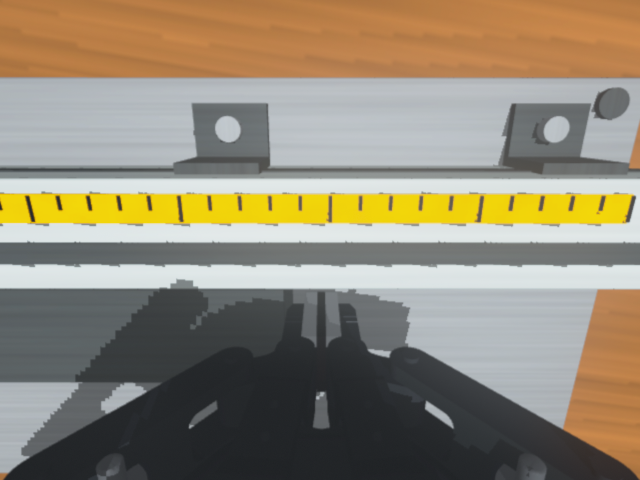

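The tube has passed under the bush arm and is near the orange leg. I'll continue in small steps, watching for a force rise.

{"api": "carry_out", "payload": {
  "commands": [
    {"delta_pos":[0,-0.005,0.001],"delta_rot":[0,0,0.001],"claw":0},
    {"delta_pos":[0,-0.009,0.001],"delta_rot":[0,0,0.001],"claw":0},
    {"delta_pos":[0,-0.011,0.001],"delta_rot":[0,0,0.001],"claw":0},
    {"delta_pos":[0,-0.011,0.001],"delta_rot":[0,0,0.001],"claw":0}
  ]
}}

```text
time: 11.0
eef_pos: [0.5665, -0.2675, 0.0449]
tcp_rot: [0.997, 0.078, 0.001, 0.001]
contact_force: [-1.0, -5.4, 4.1]
opening: 0.002
```

{"api": "carry_out", "payload": {
  "commands": [
    {"delta_pos":[0,-0.002,0],"delta_rot":[0,0,0],"claw":0},
    {"delta_pos":[0,-0.003,0],"delta_rot":[0,0,0],"claw":0},
    {"delta_pos":[0,-0.003,0],"delta_rot":[0,0,0],"claw":0}
  ]
}}

```text
time: 11.25
eef_pos: [0.566, -0.2651, 0.0449]
tcp_rot: [0.997, 0.078, 0.001, 0.001]
contact_force: [0.2, -5.1, 1.8]
opening: -0.004
```

Run:
```python
from h import *
go(-.021,-.1655,.044)
```

```text
t 11.25 p [ 0.566  -0.2651  0.0449] jig [-0.0201 -0.166 ] F [ 0.2 -5.1  1.8] open -0.0
dpos [-0.0009 -0.0005  0.0009] drot [ 0.0026 -0.0012 -0.0002]
```

Still sliding at 5 N, so it has not reached the stop. Smaller steps.

{"api": "carry_out", "payload": {
  "commands": [
    {"delta_pos":[0,-0.002,0],"delta_rot":[0,0,0],"claw":0},
    {"delta_pos":[0,-0.002,0],"delta_rot":[0,0,0],"claw":0},
    {"delta_pos":[0,-0.002,0],"delta_rot":[0,0,0],"claw":0}
  ]
}}

```text
time: 11.5
eef_pos: [0.566, -0.2646, 0.045]
tcp_rot: [0.997, 0.078, 0.001, 0.003]
contact_force: [-0.3, -7.7, -0.1]
opening: -0.001
```

{"api": "carry_out", "payload": {
  "commands": [
    {"delta_pos":[0,-0.002,0],"delta_rot":[0,0,0],"claw":0},
    {"delta_pos":[0,-0.002,0],"delta_rot":[0,0,0],"claw":0},
    {"delta_pos":[0,-0.002,0],"delta_rot":[0,0,0],"claw":0}
  ]
}}

```text
time: 11.75
eef_pos: [0.566, -0.2646, 0.0451]
tcp_rot: [0.997, 0.078, 0.002, 0.005]
contact_force: [0.4, -9.3, -1.2]
opening: -0.002
```

Run:
```python
from h import *
go(-.021,-.1655,.044)
shot('side','s11');crop('s11',280,200,360,290,7)
```

```text
t 11.75 p [ 0.566  -0.2646  0.0451] jig [-0.0201 -0.1655] F [ 0.4 -9.3 -1.2] open -0.0
dpos [-0.0009 -0.      0.0011] drot [ 0.0099 -0.0027  0.0005]
```

View pics/s11_c280_200.png

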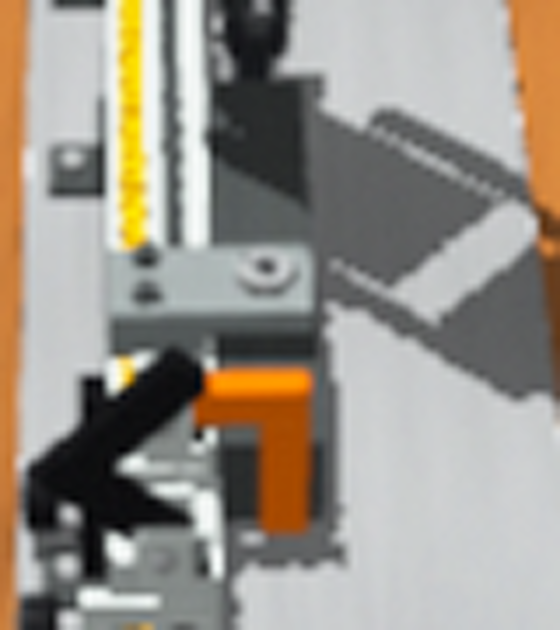

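The tool stopped at jig y = -0.1655, as predicted, and the force climbed to 9.3 N with no further motion. The tube is butted, so I'll back off and rise.

{"api": "carry_out", "payload": {
  "commands": [
    {"delta_pos":[0,0.01,0],"delta_rot":[0,0,0],"claw":0},
    {"delta_pos":[0,0.03,0],"delta_rot":[0,0,0],"claw":0},
    {"delta_pos":[0,0.04,-0.02],"delta_rot":[0,0,0],"claw":0},
    {"delta_pos":[0,0.04,-0.06],"delta_rot":[0,0,0],"claw":0},
    {"delta_pos":[0,0.04,-0.1],"delta_rot":[0,0,0],"claw":0},
    {"delta_pos":[-0.02,0.02,-0.14],"delta_rot":[0,0,0],"claw":0},
    {"delta_pos":[-0.04,-0.02,-0.18],"delta_rot":[0,0,0],"claw":0},
    {"delta_pos":[-0.05,-0.05,-0.2],"delta_rot":[0,0,0],"claw":0}
  ]
}}

```text
time: 12.47
eef_pos: [0.5158, -0.2349, 0.2337]
tcp_rot: [0.997, 0.077, 0.002, 0.004]
contact_force: [0.7, -0.5, -0.1]
opening: -0.001
```

Run:
```python
from h import *
go(-.07,-.03,.26)
```

```text
t 12.4667 p [ 0.5158 -0.2349  0.2337] jig [-0.065  -0.1284] F [ 0.7 -0.5 -0.1] open -0.0
dpos [-0.005  -0.0982 -0.0271] drot [ 0.0075 -0.0031 -0.0014]
```

{"api": "carry_out", "payload": {
  "commands": [
    {"delta_pos":[-0.005,-0.04,-0.027],"delta_rot":[0.007,-0.003,0],"claw":0},
    {"delta_pos":[-0.005,-0.08,-0.027],"delta_rot":[0.007,-0.003,0],"claw":0},
    {"delta_pos":[-0.005,-0.1,-0.027],"delta_rot":[0.007,-0.003,0],"claw":0},
    {"delta_pos":[-0.005,-0.1,-0.027],"delta_rot":[0.007,-0.003,0],"claw":0},
    {"delta_pos":[-0.005,-0.1,-0.027],"delta_rot":[0.007,-0.003,0],"claw":0}
  ]
}}

```text
time: 12.88
eef_pos: [0.4948, -0.1348, 0.2592]
tcp_rot: [0.997, 0.078, -0.001, -0.001]
contact_force: [0.5, -0.8, 0.0]
opening: -0.0
```

Run:
```python
from h import *
go(-.07,-.03,.26)
shot('wrist','w12');crop('w12',180,70,600,300,1.9)
shot('top','t12');crop('t12',220,190,440,305,3.6)
```

```text
t 12.8833 p [ 0.4948 -0.1348  0.2592] jig [-0.0702 -0.0263] F [ 0.5 -0.8  0. ] open -0.0
dpos [ 0.0002  0.0037 -0.0008] drot [-0.0019  0.0011  0.0012]
```

View pics/w12.png

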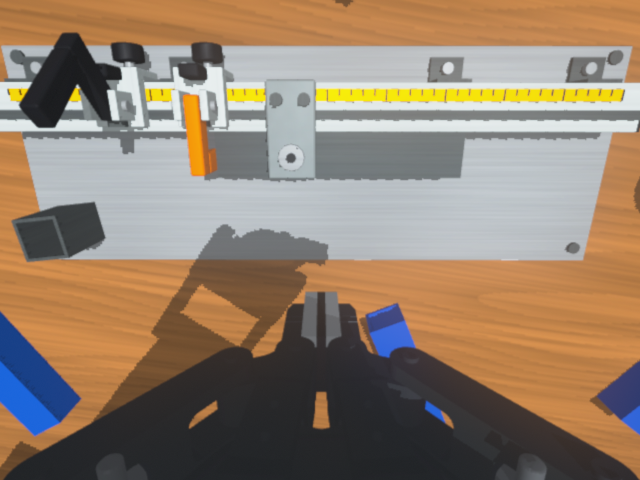

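View pics/t12_c220_190.png

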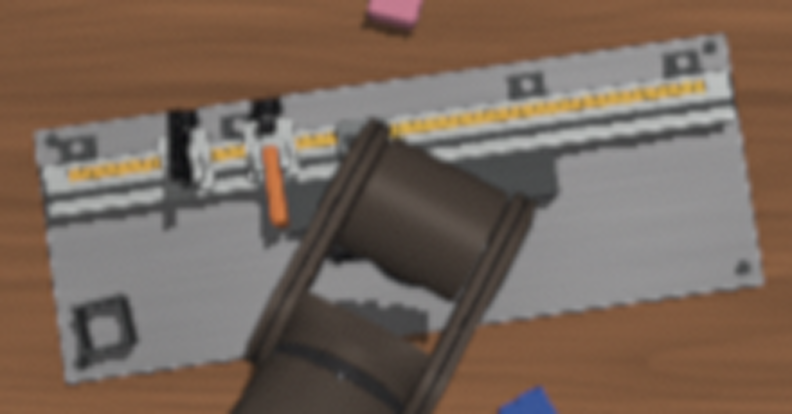

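Run:
```python
from h import *
crop('w12',170,80,330,190,5)
print([W2J(onplane('wrist','w12',*p,.05)).round(4) for p in [(465,138),(462,178),(320,178)]])
```

```text
[array([-0.0053, -0.1503]), array([-0.0402, -0.1518]), array([-0.0403, -0.0233])]
```

View pics/w12_c170_80.png

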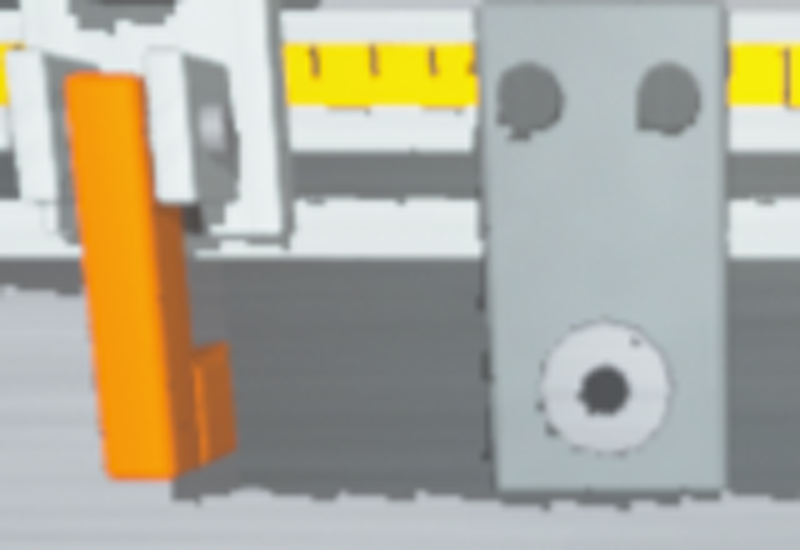

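The close-up shows the tube's end touching the orange leg at (235,400) and no gap along the fence at row 258. The tube measures front face x = -0.040 and right end y = -0.151, both as they should be. Handing in.

```bash
python3 -c "
from plant import ctrl
print(ctrl.sign_off(), ctrl.get_state()['time'])"
```

```text
the job is handed in; nothing more can be done
the job is handed in; nothing more can be done
```

The job is done and handed in, at about 13 s of the 72 s allowed. `sign_off` gave no verdict, so what follows rests on my own checks.

- **Orange stop:** I pushed it over from behind with the shut fingers. It dropped and hangs in front of the fence; the black stop was still up in the last pictures.
- **Tube to the fence:** I pushed it back with the open fingers, two points on its front face, until the wrist force reached 10.7 N. The last view shows it flush, with no gap, and its front face at jig x = -0.040 m puts its origin at -0.020 m.
- **Tube to the stop:** I pushed it along the fence with the shut fingers. The tool stopped at the predicted y while the force climbed to 9.3 N. The right end measures jig y = -0.151 m, which puts the left end at 0.069 m, on the orange arm's face.
- **Rest of the scene:** The offcut was unmoved in the last top view. I did not re-measure the jar or the oil bottle at the end, but neither was approached closely. The robot was clear, with only sensor noise on the wrist force.

No final check failed. The first jig estimates from the top and side cameras differed by up to 8 mm along the fence. I used the closer wrist-camera fit instead, which had residuals of 2 mm or less.

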